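# Hold the centring rod in the punch stand

## Task

Check the punch stand's set-up: take the tall centring rod out of the wooden block with a light grip (its thin brass handle dents if a finger presses with more than about 50 N), and lower it upright through the guide hole of the stand's bridge, never touching the bore or any other part of the stand with it. Finish while holding it still there, centred in the hole, with its tip about 10 mm above the die; do not let go, and leave the other tools and things on the bench where they are.

Things in the scene. Friction and masses are not known exactly. Their poses are not given: they have to be found in the camera images.
- rod_handle (a point): the centre of the centring rod's handle, half-way up the handle; z points up along the rod. The rod is the tallest tool in the block: a steel stem 12 mm thick and 130 mm long below a thin brass tube handle 26 mm thick and 50 mm high, 180 mm in all, 100 to 200 g. It stands upright in one of the block's three holes; this point is 155 mm above its tip and 25 mm below its top
- rod_tip (a point): the flat lower end of the rod, on its axis (at the start 10 mm above the table, hidden in the block)
- rod: the centring rod as a whole; origin at its tip, z up along the rod
- block: wooden tool block, fixed, 60 x 200 mm and 50 mm high, with three holes in a row 65 mm apart along its y axis (middle one at its centre), 40 mm deep and 13.5 mm square; origin under its centre. A tool must be drawn straight up 45 mm to come free of it
- stand: punch stand, fixed: grey base 120 x 160 mm, two steel posts and an aluminium bridge 56 mm (along x) by 156 mm (along y) across them, 25 mm thick, underside 75 mm and top 100 mm above the table (post nuts on it reach 106 mm); origin under its centre, directly below the guide hole
- bore (a point): centre of the guide hole's upper mouth, in the bridge's top face, 100 mm above the table. The hole is vertical, 24 mm wide, through the 25 mm bridge: a centred rod has 6 mm to spare all round
- die (a point): centre of the top of the dark steel die, 32 mm wide, on the base straight below the guide hole, 30 mm above the table and 70 mm below the hole's upper mouth
- punch_a: short punch that stands in the same block: steel stem 12 mm thick, brass handle 26 mm thick, 100 mm long in all; origin at its foot, z up
- punch_b: short slimmer punch that stands in the same block: steel stem 12 mm thick, brass handle 22 mm thick, 107 mm long in all; origin at its foot, z up
- jar: closed amber jar, 48 mm wide, 62 mm high, loose on the table; origin under its centre
- spool: white thread spool, 40 mm wide, 50 mm high, standing loose; origin under its centre
- weight: brass pattern weight with a small knob, 48 mm wide, 46 mm high, loose; origin under its centre
- mallet: mallet lying far right, 211 mm long, head 90 mm wide and 52 mm high; origin on the table under the handle, 100 mm from the handle's end
- glue: closed white bottle with a black cap, 60 mm wide, 120 mm high, loose, far left; origin under its centre

How it is judged:
By the outcome, as a careful person would: the job done as asked, in the order asked, and still so for the second after the job is handed in, while the arm keeps its last pose, push and grip.
It also fails if it takes over 50 s, if anything falls off the work surface, if the arm or the gripper's body presses on something with over 40 N, if the wrist force passes 120 N, or if a joint passes its speed limit or range.

## Robot

A 7-joint arm with a two-finger parallel gripper is mounted at the origin on the work surface. World frame = base frame: x ahead of the robot, y to its left, z up, the work surface at z = 0. Lengths are in mm, angles in degrees, forces in N, time in s.
With the tool pointing down it reaches from about 425 to 825 mm from the base axis. Payload 3.6 kg.
Tool frame: the origin (TCP) lies at the very end of the fingers, on their centre line; the grasp point (between the pads) lies 19 mm behind it (grip_depth is the distance from the TCP to the grasp point, in mm); z points along the fingers, y is the line along which they close (so a half turn about z gives the same grasp; the last joint's range is limited). The gripper opens to 85 mm and grips with 20 to 120 N. Pads are 22 mm wide; open, the fingers measure 114 mm over their backs; the gripper's body (76 mm by 85 mm) begins 54 mm behind the grasp point. The pads swing forward as they close: fully open they stand 13 mm farther back than shut.
Start: joints at [-74.57, 35.231, -0.722, 81.555, 0.464, 63.22, -2.315], TCP at [189.444, 621.749, 206.997] pointing down, gripper open.
Joint ranges: [-178.69, 178.69], [-17.37, 117.87], [-77.05, 75.6], [15.02, 138.74], [-78.02, 258.01], [0.78, 113.62], [-162.83, 162.83]. Speed limits (degrees/s): [159.86, 159.86, 180, 180, 180, 180, 180].

## Interface

Orientations are given as [roll, pitch, yaw] about the fixed x, y, z axes, in that order (R = Rz(yaw) Ry(pitch) Rx(roll)).
In Python, from rig import read_state, get_image, camera_info, hand_in, grip_depth gives the robot as it stands.
- The arm moves only by the shell command python3 -m creep 'ROWS'. ROWS is JSON, a list of rows, each a list of 3 entries, a list of its own where there are three numbers: the turn, a rotation vector about the tool's x, y, z in degrees, then the shift along the tool's x, y, z in mm, then the finger opening in mm, from 0 to 85.4. In form: [[[wx, wy, wz], [tx, ty, tz], fingers], ...]. A call has 1 to 20 rows; each row is the pose to reach, as a shift and turn from the pose commanded when the call began, along the tool's axes at that moment; what a row does not reach only later rows make up. A row lasts 1/12 s, in which the tool goes at most 41.7 mm and 7.16 degrees, less where a joint would pass 70% of its speed; a pose out of reach is approached as far as the arm can. A call with a gripper value outside its range is refused whole. The fingers move at their own pace and stop on an object; the grip force is fixed at half the most. Time passes only in rows, so rows that repeat a pose let the fingers close. It gives the time, the measured TCP pose, the force, the opening and the grip force at its end, in the units of the state.
- read_state(): the state, without advancing time (a new reading comes with each control period).
- get_image(name): name is "scene" or "top" or "wrist"; returns the picture (480x640x3 uint8, blue, green, red); there is no depth.
- camera_info(name): a dict with "intrinsics" (3x3 intrinsics, pixels), "D" ([k1, k2, p1, p2, k3] as OpenCV has them; the pictures are not rectified), "rvec" (rotation vector, rad) and "tvec" (3), from world to camera coordinates, as OpenCV has them; the wrist camera has in their place "T_tool_cam" (4x4, takes a point from camera to tool coordinates, whose origin is the TCP and whose axes are the flange's). Camera axes: x right, y down, z forward; pixel columns grow to the right and rows downward; lengths in mm; the calibration is good to about 2 mm. A picture is of the moment at which its call begins: read the wrist's pose just before it. camera_info takes no time and is no camera call.
- hand_in(): hands the job in; it is judged then, once.
The state is a dict: "time": time; "joint_pos": joint angles; "joint_velocities": joint speeds; "tau": joint torques, N m; "ee_pos": TCP position; "eef_rot": TCP orientation; "contact_force": force on the tool from outside, world axes, zero at the start; "ft_torque": the same for the moment, N m; "grip_width": finger opening in mm; "grip_force": force on a finger pad.
Only numpy, scipy, OpenCV 4.12 (cv2) and the standard library are available. Lean on these libraries where they do the work, as an engineer would, in place of code of your own. Each camera call takes 0.05 s, during which the arm holds its last target. There are 200 camera calls.

## Working session

There is one attempt and no reset: what is moved stays moved. The work goes in short steps, Python scripts to look and compute and a shell command to move; the robot and the scene stay as the last step left them, time stands still between calls to the robot, and variables do not carry over. Pictures are saved under pics/ and viewed, at most 12 in all, crops included, and the job is handed in when it is done.

```bash
mkdir -p pics; ls; python3 - <<'E'
from rig import *
import cv2
print(read_state(), grip_depth if not callable(grip_depth) else grip_depth())
for n in ("scene","top","wrist"):
    print(n,camera_info(n)); cv2.imwrite(f"pics/{n}0.png",get_image(n))
E
```

```text
pics
{'time': 0.0, 'joint_pos': array([-74.5704205 ,  35.29128545,  -0.72371749,  81.64313893,
         0.46603752,  63.22029128,  -2.31594758]), 'joint_velocities': array([ 0.0263276 ,  0.07288793, -0.03511639,  0.02571692,  0.00757457,
       -0.09067055,  0.03066345]), 'tau': array([ 3.57312183e-05, -4.69204938e+01,  2.59351898e-01, -1.71029413e+01,
        9.96992632e-03,  9.69490648e-03, -9.71559047e-06]), 'ee_pos': array([189.22303771, 620.95900837, 205.80465456]), 'eef_rot': array([-1.79848233e+02,  3.52152533e-03,  1.63056292e+02]), 'contact_force': array([-0.31302798, -0.11214657,  0.52893062]), 'ft_torque': array([ 0.045776  , -0.0238963 ,  0.00905128]), 'grip_force': 0.0, 'grip_width': 85.63976751981107} 18.700000000000003
scene {'intrinsics': array([[549.53503362,   0.        , 318.07503281],
       [  0.        , 549.53503362, 241.29722398],
       [  0.        ,   0.        ,   1.        ]]), 'D': array([0.04876897, 0.        , 0.        , 0.        , 0.        ]), 'rvec': array([ 1.8096438 ,  1.49140204, -0.68719596]), 'tvec': array([ -95.22782372, -270.06818328, 1677.
[... 288 characters left out ...]
-2.13006533,  0.12620054]), 'tvec': array([ -17.9722848 ,  594.20626403, 1171.31521762])}
wrist {'intrinsics': array([[347.89076694,   0.        , 318.22916996],
       [  0.        , 347.89076694, 234.33254656],
       [  0.        ,   0.        ,   1.        ]]), 'D': array([-0.00399976,  0.        ,  0.        ,  0.        ,  0.        ]), 'T_tool_cam': array([[-1.06364303e-03, -9.50917299e-01, -3.09443306e-01,
         7.92939292e+01],
       [ 9.99999416e-01, -1.06990373e-03, -1.49469832e-04,
         2.83358652e-01],
       [-1.88941099e-04, -3.09443285e-01,  9.50917882e-01,
        -1.66479763e+02],
       [ 0.00000000e+00,  0.00000000e+00,  0.00000000e+00,
         1.00000000e+00]])}
```

View pics/top0.png

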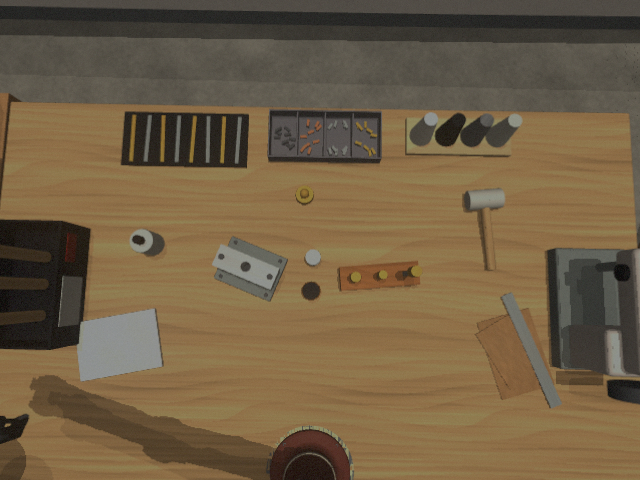

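View pics/scene0.png

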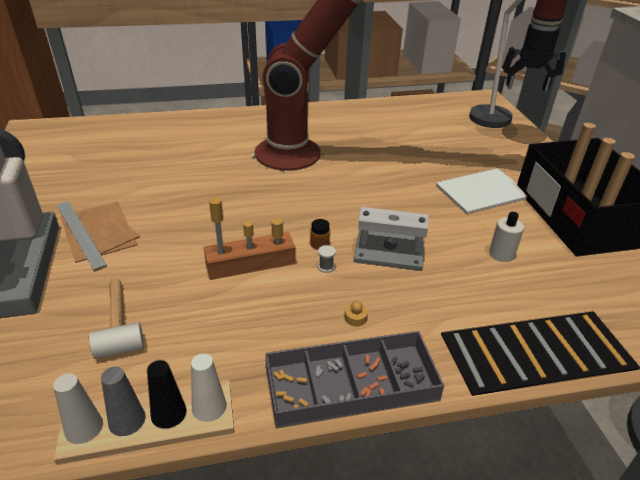

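The top view shows the stand at about (248,267), with the block spanning (340–420, 277). The tall rod is at its right end, around (415,272), and the scene view agrees at (217,210). Next I'll view enlarged crops.

```bash
python3 - <<'E'
import cv2,numpy as np
t=cv2.imread("pics/top0.png");s=cv2.imread("pics/scene0.png")
f=lambda im,x,y,w,h,k:cv2.resize(im[y:y+h,x:x+w],None,fx=k,fy=k,interpolation=cv2.INTER_CUBIC)
a=f(t,205,230,100,75,4); b=f(t,330,240,100,75,4)
c=f(s,190,190,100,75,4); d=f(s,345,200,100,75,4)
cv2.imwrite("pics/crop1.png",np.vstack([np.hstack([a,b]),np.hstack([c,d])]))
E
```

```text
(no output)
```

View pics/crop1.png

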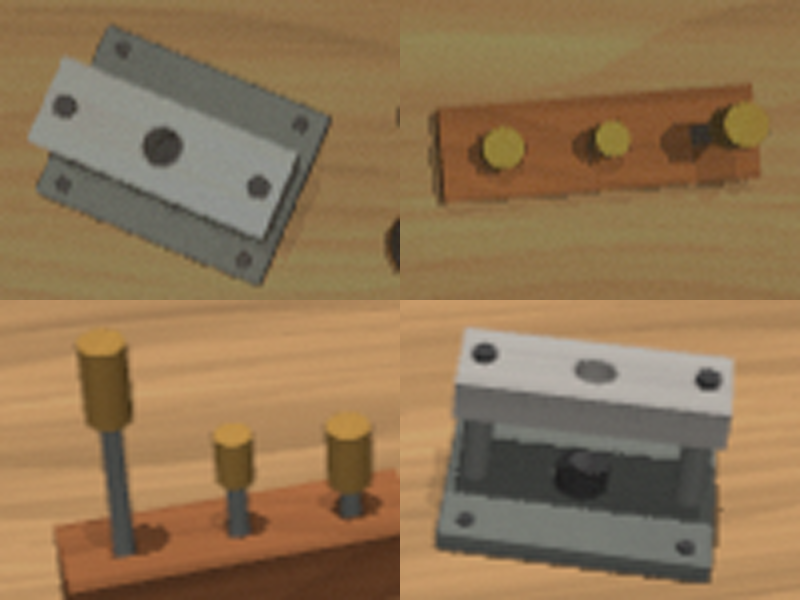

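The enlarged crop gives these full-image pixels:

| Point | Top view | Scene view |
|---|---|---|
| Bore mouth | (245.4, 266.1) | (393.6, 217.4) |
| Rod top | (416, 271) | (215.4, 200.2) |
| Jar and spool | right of the stand | – |

```bash
cat > h.py <<'E'
import cv2,numpy as np
from rig import *
from scipy.spatial.transform import Rotation as Ro
def ray(n,uv,z,pose=None):
    c=camera_info(n); p=cv2.undistortPoints(np.array([[uv]],float),c["intrinsics"],c["D"])[0,0]
    d=np.r_[p,1]
    if n=="wrist":
        T=c["T_tool_cam"];R=Ro.from_euler("xyz",pose[1],degrees=True).as_matrix()
        o=R@T[:3,3]+pose[0]; d=R@T[:3,:3]@d
    else:
        R=cv2.Rodrigues(c["rvec"])[0]; o=-R.T@c["tvec"]; d=R.T@d
    return (o+d*(z-o[2])/d[2]).round(1)
E
python3 - <<'E'
from h import *
q=lambda x0,y0,u,v:(x0+(u+.5)/4-.5,y0+(v+.5)/4-.5)
S=lambda a:[print(n,ray(c,q(*o,*p),z)) for n,c,o,p,z in a]
T0=(205,230);T1=(330,240);S0=(190,190);S1=(345,200)
S([("bore","top",T0,(163,146),100),("bore","scene",S1,(196,71),100),
("nutL","top",T0,(65,106),106),("nutR","top",T0,(259,187),106),
("nutL","scene",S1,(84,53),106),("nutR","scene",S1,(308,79),106),
("rod","top",T1,(345,125),190),("rod","scene",S0,(103,42),190),
("rodhole","scene",S0,(123,254),50),
("pb","top",T1,(212,138),117),("pa","top",T1,(104,148),110),("pb","scene",S0,(233,134),117),("pa","scene",S0,(348,126),110),
("blkTL","top",T1,(40,109),50),("blkBL","top",T1,(45,203),50),("blkTR","top",T1,(352,85),50),("blkBR","top",T1,(360,177),50)])
print(ray("top",(313,257),50),ray("top",(311,290),62))
E
```

```text
bore [504.4 165.7 100. ]
bore [504.1 167.3 100. ]
nutL [527.  225.2 106. ]
nutR [480.6 105.8 106. ]
nutL [484.1 105.9 106. ]
nutR [530.  224.6 106. ]
rod [ 497.4 -229.9  190. ]
rod [ 499.1 -227.8  190. ]
rodhole [ 502.7 -229.9   50. ]
pb [ 491.6 -165.6  117. ]
pa [ 484.5 -101.8  110. ]
pb [ 491.9 -164.   117. ]
pa [ 486.  -100.1  110. ]
blkTL [510.3 -65.6  50. ]
blkBL [451.2 -69.7  50. ]
blkTR [ 529.9 -263.1   50. ]
blkBR [ 472.  -267.8   50. ]
[533.9   2.5  50. ] [450.5   5.4  62. ]
```

```bash
python3 -m creep '[[[0,0,0],[0,0,-40],85],[[0,0,0],[-30,-24,-40],85],[[0,0,0],[-60,-48,-40],85],[[0,0,0],[-90,-71,-40],85],[[0,0,0],[-120,-95,-40],85],[[0,0,0],[-150,-119,-40],85],[[0,0,0],[-180,-143,-40],85],[[0,0,0],[-210,-166,-40],85],[[0,0,0],[-240,-190,-40],85],[[0,0,0],[-270,-214,-40],85],[[0,0,0],[-300,-238,-40],85],[[0,0,0],[-330,-261,-40],85],[[0,0,0],[-360,-285,-40],85],[[0,0,0],[-390,-309,-40],85],[[0,0,0],[-415,-329,-40],85],[[0,0,0],[-434,-344,-40],85],[[0,0,0],[-434,-344,-40],85],[[0,0,0],[-434,-344,-40],85],[[0,0,0],[-434,-344,-40],85],[[0,0,0],[-434,-344,-40],85]]'
python3 - <<'E'
from h import *
s=read_state(); im=get_image("wrist"); cv2.imwrite("pics/w1.png",im)
print(s["time"],s["ee_pos"],s["eef_rot"],s["joint_pos"])
E
```

```text
time: 1.82
ee_pos: [503.4, 167.9, 246.8]
eef_rot: [180.0, -0.1, 163.2]
contact_force: [0.1, 0.7, -0.2]
grip_width: 85.2
grip_force: 0.0
1.8167 [503.38320801 167.87607957 246.83126568] [ 1.79972888e+02 -6.84479676e-02  1.63221532e+02] [-24.44561386  22.34271721   5.30183884  98.05735762  -2.40278217
  59.74722354  54.89421899]
```

View pics/w1.png

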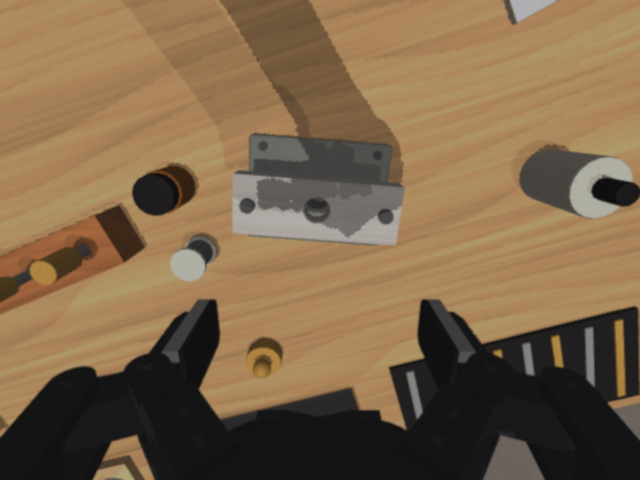

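The wrist view shows the bridge with the hole at (316.5, 209.5) and nuts at (247,205) and (386,215). I'll compute the positions, then go above the rod.

```bash
python3 - <<'E'
from h import *
p=([503.4,167.9,246.8],[180,-.07,163.2])
print(ray("wrist",(316.5,209.5),100,p),ray("wrist",(247,205),106,p),ray("wrist",(386,215),106,p))
E
python3 -m creep '[[[0,0,0],[-10,-35,0],85],[[0,0,0],[-20,-70,0],85],[[0,0,0],[-30,-103,0],85],[[0,0,0],[-40,-137,0],85],[[0,0,0],[-50,-172,0],85],[[0,0,0],[-60,-206,0],85],[[0,0,0],[-70,-240,0],85],[[0,0,0],[-80,-275,0],85],[[0,0,0],[-90,-309,0],85],[[0,0,0],[-100,-343,0],85],[[0,0,0],[-106,-365,0],85],[[0,0,0],[-111,-381,0],85],[[0,0,0],[-111,-381,0],85],[[0,0,0],[-111,-381,0],85],[[0,0,0],[-111,-381,0],85],[[0,0,0],[-111,-381,0],85]]'
python3 - <<'E'
from h import *
s=read_state(); im=get_image("wrist"); cv2.imwrite("pics/w2.png",im)
print(s["time"],s["ee_pos"],s["eef_rot"],s["joint_pos"])
E
```

```text
[501.4 167.1 100. ] [477.7 108.6 106. ] [523.3 226.8 106. ]
time: 3.2
ee_pos: [500.1, -228.0, 247.0]
eef_rot: [179.9, -0.0, 163.3]
contact_force: [1.0, -0.2, -0.8]
grip_width: 84.8
grip_force: 0.0
3.2 [ 500.10832252 -228.03925195  246.9888217 ] [ 1.79921002e+02 -2.01124955e-02  1.63281224e+02] [ 14.7006673   24.27273787  11.27307626  95.28702313  -5.35826406
  60.99375369 100.88732292]
```

View pics/w2.png

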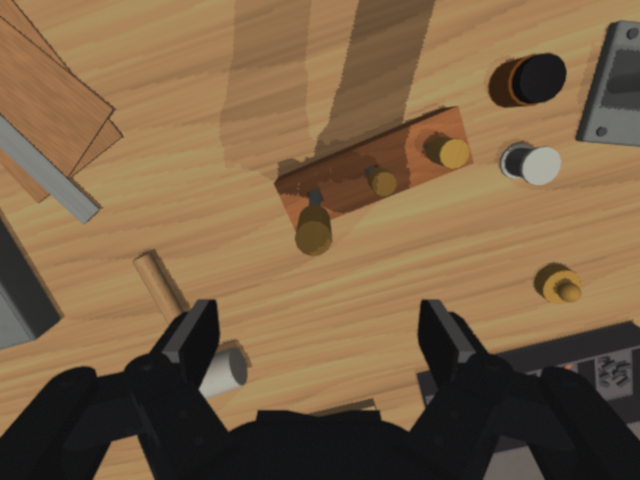

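The wrist view shows the rod top at (314,238), roughly centred between the fingers.

```bash
python3 - <<'E'
from h import *
p=([500.1,-228,247],[179.92,-.02,163.28])
a=ray("wrist",(314,238),190,p);print(a, ray("wrist",(383,183),117,p),ray("wrist",(453,154),110,p))
for t in (a,np.array([498.5,-228.8,190])):
  print(Ro.from_euler("xyz",p[1],degrees=True).as_matrix().T@(t-p[0]))
E
```

```text
[ 495.6 -229.3  190. ] [ 488.4 -166.1  117. ] [ 483.  -102.1  110. ]
[ 3.91584929 -2.619252   56.99776876]
[ 1.2823027  -1.30607588 56.99868302]
```

```bash
python3 -m creep '[[[0,0,0],[2.3,-1.9,0],85],[[0,0,0],[2.3,-1.9,25],85],[[0,0,0],[2.3,-1.9,50],85],[[0,0,0],[2.3,-1.9,75],85],[[0,0,0],[2.3,-1.9,95],85],[[0,0,0],[2.3,-1.9,101],85],[[0,0,0],[2.3,-1.9,101],60],[[0,0,0],[2.3,-1.9,101],45],[[0,0,0],[2.3,-1.9,101],36],[[0,0,0],[2.3,-1.9,101],32],[[0,0,0],[2.3,-1.9,101],32],[[0,0,0],[2.3,-1.9,101],32],[[0,0,0],[2.3,-1.9,101],32],[[0,0,0],[2.3,-1.9,101],32]]'
python3 - <<'E'
from h import *
s=read_state(); im=get_image("wrist"); cv2.imwrite("pics/w3.png",im[150:450,120:520][:, :])
E
```

```text
time: 4.42
ee_pos: [496.8, -231.8, 146.3]
eef_rot: [-180.0, 0.0, 163.1]
contact_force: [0.4, -0.4, 0.2]
grip_width: 32.1
grip_force: 0.0
```

View pics/w3.png

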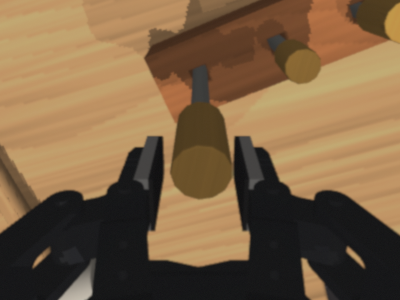

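The fingers straddle the handle, with the rod top at about (321,322) in the full image and a small gap on each side. Now I'll close in small steps while watching the force.

```bash
python3 -m creep '[[[0,0,0],[0,0,0],29],[[0,0,0],[0,0,0],27],[[0,0,0],[0,0,0],26],[[0,0,0],[0,0,0],26],[[0,0,0],[0,0,0],26],[[0,0,0],[0,0,0],26]]'
python3 - <<'E'
from h import *
s=read_state(); p=(s["ee_pos"],s["eef_rot"]);print(p)
t=ray("wrist",(321,322),190,p);print(t,Ro.from_euler("xyz",p[1],degrees=True).as_matrix().T@(t-p[0]))
E
python3 -m creep '[[[0,0,0],[0,0,0],25.5],[[0,0,0],[0,0,0],25.5],[[0,0,0],[0,0,0],25.5]]'
```

```text
time: 4.97
ee_pos: [496.7, -231.7, 146.0]
eef_rot: [-180.0, -0.0, 163.1]
contact_force: [-0.8, 0.1, -0.4]
grip_width: 26.2
grip_force: 0.4
(array([ 496.71064303, -231.73419241,  145.98434548]), array([-1.79998182e+02, -6.55281524e-03,  1.63055329e+02]))
[ 495.  -229.8  190. ] [  2.20512895   1.3502627  -44.01544547]
time: 5.22
ee_pos: [496.7, -231.7, 146.0]
eef_rot: [180.0, -0.0, 163.1]
contact_force: [0.0, 0.0, 0.5]
grip_width: 25.6
grip_force: 6.9
```

```bash
python3 -m creep '[[[0,0,0],[0,0,0],25],[[0,0,0],[0,0,0],25],[[0,0,0],[0,0,0],25]]'; python3 -m creep '[[[0,0,0],[0,0,0],24.5],[[0,0,0],[0,0,0],24.5],[[0,0,0],[0,0,0],24.5]]'
```

```text
time: 5.47
ee_pos: [496.8, -231.7, 146.1]
eef_rot: [180.0, 0.0, 163.1]
contact_force: [-0.7, 0.2, 0.8]
grip_width: 25.2
grip_force: 15.1
time: 5.72
ee_pos: [496.8, -231.7, 146.1]
eef_rot: [180.0, 0.0, 163.1]
contact_force: [0.0, 0.1, 0.9]
grip_width: 25.3
grip_force: 23.9
```

```bash
python3 -m creep '[[[0,0,0],[0,0,0],24],[[0,0,0],[0,0,0],24],[[0,0,0],[0,0,0],24]]'; python3 -m creep '[[[0,0,0],[0,0,-4],24],[[0,0,0],[0,0,-8],24],[[0,0,0],[0,0,-12],24],[[0,0,0],[0,0,-16],24],[[0,0,0],[0,0,-20],24],[[0,0,0],[0,0,-20],24]]'
```

```text
time: 5.97
ee_pos: [496.8, -231.8, 146.2]
eef_rot: [-180.0, 0.0, 163.1]
contact_force: [1.2, 0.3, 1.5]
grip_width: 24.8
grip_force: 33.1
time: 6.47
ee_pos: [497.2, -232.1, 167.0]
eef_rot: [-180.0, 0.1, 163.1]
contact_force: [-0.2, -0.1, -1.1]
grip_width: 24.7
grip_force: 32.9
```

```bash
python3 -m creep '[[[0,0,0],[0,0,-6],24],[[0,0,0],[0,0,-13],24],[[0,0,0],[0,0,-20],24],[[0,0,0],[0,0,-28],24],[[0,0,0],[0,0,-36],24],[[0,0,0],[0,0,-45],24],[[0,0,0],[0,0,-55],24],[[0,0,0],[0,0,-65],24],[[0,0,0],[0,0,-75],24],[[0,0,0],[0,0,-85],24],[[0,0,0],[0,0,-93],24],[[0,0,0],[0,0,-98],24],[[0,0,0],[0,0,-100],24],[[0,0,0],[0,0,-100],24],[[0,0,0],[0,0,-100],24]]'
python3 - <<'E'
from h import *
s=read_state();print(s["ee_pos"],s["eef_rot"],s["contact_force"],s["ft_torque"])
f=lambda im,x,y,w,h,k:cv2.resize(im[y:y+h,x:x+w],None,fx=k,fy=k,interpolation=cv2.INTER_CUBIC)
a=get_image("scene");b=get_image("wrist");cv2.imwrite("pics/s4.png",a);cv2.imwrite("pics/w4.png",b)
cv2.imwrite("pics/c4.png",np.hstack([f(a,160,90,100,150,4),f(b,270,150,100,150,4)]))
E
```

```text
time: 7.72
ee_pos: [496.4, -231.6, 265.6]
eef_rot: [180.0, -0.1, 163.1]
contact_force: [-0.1, 0.3, -1.6]
grip_width: 24.7
grip_force: 32.9
[ 496.44627796 -231.59588122  265.63649319] [ 1.79995531e+02 -5.59141271e-02  1.63058063e+02] [-0.13044978  0.34733717 -1.61719154] [-0.01210115  0.03581306  0.04745882]
```

View pics/c4.png

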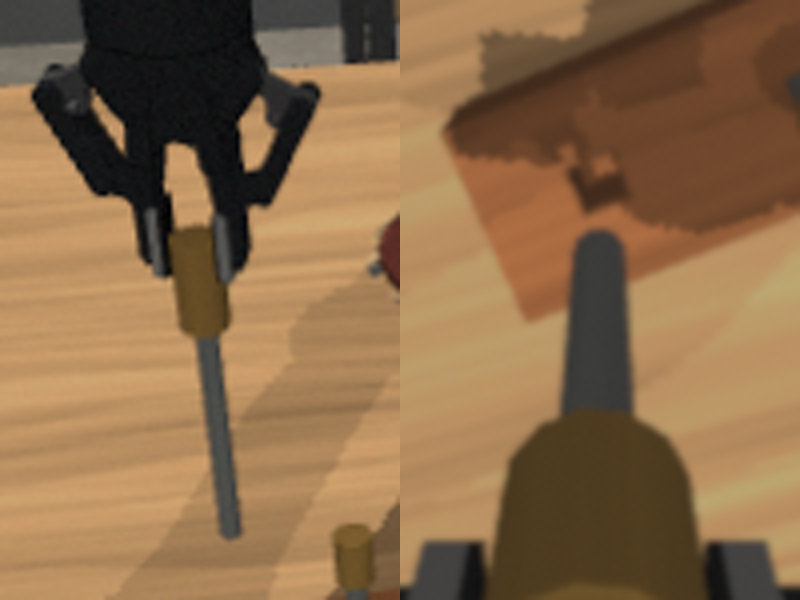

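The scene crop shows the rod free of the block, with its tip at about (217.6,222.6) and handle top at (207.7,150). In the wrist crop the stem is straight along column 319, with the tip centre at about (319.3,213.4). The pads appear to sit on the upper handle, so I'll check whether it slipped.

```bash
cat >> h.py <<'E'
from scipy.optimize import least_squares
def proj(n,X,pose=None):
    c=camera_info(n)
    if n=="wrist":
        R=Ro.from_euler("xyz",pose[1],degrees=True).as_matrix();T=np.eye(4);T[:3,:3]=R;T[:3,3]=pose[0]
        M=np.linalg.inv(T@c["T_tool_cam"]);rv=cv2.Rodrigues(M[:3,:3])[0];tv=M[:3,3]
    else: rv,tv=c["rvec"],c["tvec"]
    return cv2.projectPoints(np.array([X],float),rv,tv,c["intrinsics"],c["D"])[0][0,0]
def tri(obs,x0):
    r=least_squares(lambda X:np.concatenate([proj(n,X,p)-uv for n,uv,p in obs]),x0);return r.x.round(1),r.fun.round(1)
E
python3 - <<'E'
from h import *
P=([496.45,-231.6,265.64],[180,-.05,163.06])
print("tip",tri([("scene",(217.6,222.6),None),("wrist",(319.3,213.4),P)],[497,-229,130]))
for z in (125,130,135):print(z,ray("scene",(217.6,222.6),z),ray("wrist",(319.3,213.4),z,P))
for z in (290,300,310,320):print(z,ray("scene",(207.7,149.9),z), proj("wrist",[497,-230,z],P))
f=lambda im,x,y,w,h,k:cv2.resize(im[y:y+h,x:x+w],None,fx=k,fy=k,interpolation=cv2.INTER_CUBIC)
t=get_image("top");cv2.imwrite("pics/t4.png",t)
print(proj("top",[497,-230,310]),proj("top",[497,-230,130]))
cv2.imwrite("pics/c5.png",np.hstack([f(cv2.imread("pics/w4.png"),260,240,120,120,3.33),f(t,380,230,100,100,4)]) )
E
```

```text
tip (array([ 496.1, -229.9,  129.9]), array([-0.7,  0. ,  0.3, -0.1]))
125 [ 489.7 -228.5  125. ] [ 497.3 -230.6  125. ]
130 [ 496.4 -228.4  130. ] [ 496.  -230.2  130. ]
135 [ 503.2 -228.4  135. ] [ 494.8 -229.8  135. ]
290 [ 467.2 -231.6  290. ] [321.42468681 302.85196846]
300 [ 485.2 -231.5  300. ] [321.63128012 314.33514341]
310 [ 503.1 -231.4  310. ] [321.86574591 327.36872328]
320 [ 521.1 -231.3  320. ] [322.13412296 342.28888595]
[428.40445678 268.28394975] [410.71536273 272.21820334]
```

View pics/c5.png

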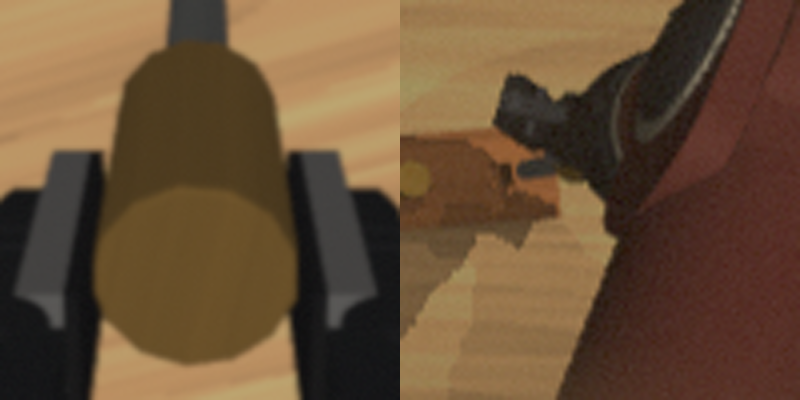

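The handle sits squarely between the pads (top centre at (318.7,322.4)) and the tip is at z≈130, so nothing slipped. Next I'll compute the tilt and the carry move.

```bash
python3 - <<'E'
from h import *
P=([496.45,-231.6,265.64],[180,-.05,163.06])
a=ray("wrist",(318.7,322.4),310,P);b=ray("wrist",(319.3,213.4),130,P);print(a,b)
R=Ro.from_euler("xyz",P[1],degrees=True).as_matrix().T
print("top,tip in tool",R@(a-P[0]),R@(b-P[0]))
# bore - tip by wrist-wrist and averages
for t in ((503.3,166.7),(501.4,167.1)): 
  for q in ((496.1,-229.9),(497,-229.5)): print(R@(np.r_[t,0]-np.r_[q,0]))
E
```

```text
[ 494.4 -230.6  310. ] [ 496.  -230.2  130. ]
top,tip in tool [  2.29113197   0.35930169 -44.3580175 ] [  0.72002429   1.20813802 135.64067999]
[1.08669747e+02 3.81489550e+02 9.48322684e-02]
[1.09414148e+02 3.80844673e+02 9.54818810e-02]
[1.10603854e+02 3.81318591e+02 9.65200956e-02]
[1.11348255e+02 3.80673714e+02 9.71697082e-02]
```

```bash
python3 -m creep '[[[0,0,0],[0,0,-10],24],[[0,0,0],[0,0,-20],24],[[0,0,0],[2,7,-20],24],[[0,0,0],[6,21,-20],24],[[0,0,0],[12,42,-20],24],[[0,0,0],[19,66,-20],24],[[0,0,0],[27,94,-20],24],[[0,0,0],[36,125,-20],24],[[0,0,0],[45,156,-20],24],[[0,0,0],[54,187,-20],24],[[0,0,0],[63,218,-20],24],[[0,0,0],[72,249,-20],24],[[0,0,0],[81,280,-20],24],[[0,0,0],[89,308,-20],24],[[0,0,0],[96,332,-20],24],[[0,0,0],[102,353,-20],24],[[0,0,0],[106,367,-20],24],[[0,0,0],[109,377,-20],24],[[0,0,0],[110,381,-20],24],[[0,0,0],[110,381,-20],24]]'
python3 -m creep '[[[0,0,0],[0,0,5],24],[[0,0,0],[0,0,12],24],[[0,0,0],[0,0,20],24],[[0,0,0],[0,0,25],24],[[0,0,0],[0,0,27],24],[[0,0,0],[0,0,27],24],[[0,0,0],[0,0,27],24],[[0,0,0],[0,0,27],24]]'
python3 - <<'E'
from h import *
s=read_state();print(s["ee_pos"],s["eef_rot"],s["contact_force"],s["ft_torque"])
f=lambda im,x,y,w,h,k:cv2.resize(im[y:y+h,x:x+w],None,fx=k,fy=k,interpolation=cv2.INTER_CUBIC)
a=get_image("scene");b=get_image("wrist");t=get_image("top")
for n,i in zip("swt",(a,b,t)):cv2.imwrite(f"pics/{n}6.png",i)
cv2.imwrite("pics/c6.png",np.hstack([f(a,340,120,100,130,4),f(b,270,160,100,130,4)]))
E
```

```text
time: 9.53
ee_pos: [502.4, 165.7, 286.1]
eef_rot: [180.0, 0.0, 163.2]
contact_force: [0.3, -0.2, -1.5]
grip_width: 24.9
grip_force: 32.9
time: 10.2
ee_pos: [502.8, 164.8, 259.3]
eef_rot: [180.0, 0.0, 163.0]
contact_force: [-0.2, 1.2, -1.2]
grip_width: 24.9
grip_force: 32.9
[502.81189889 164.79069937 259.2679942 ] [1.79977754e+02 2.83589543e-02 1.63047794e+02] [-0.24324588  1.22208594 -1.16986624] [-0.00355318  0.01228817  0.04355467]
```

View pics/c6.png

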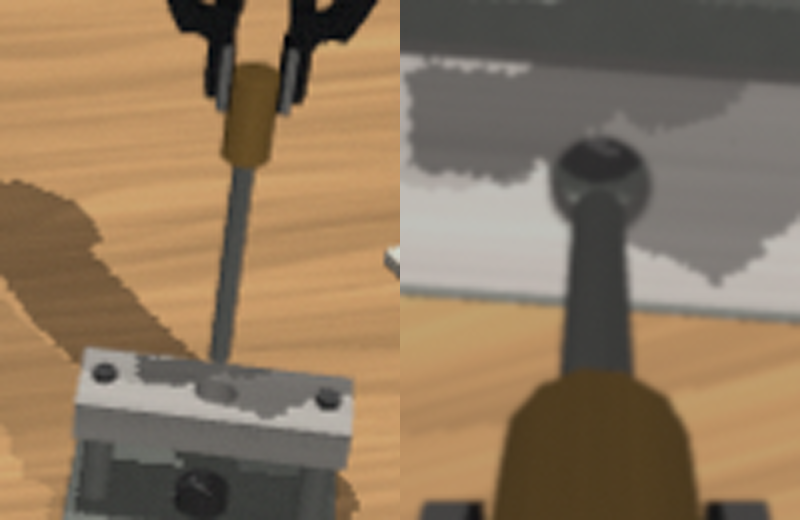

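The scene crop shows the tip at about (394.9,208.6) just above the hole at (393.6,217.4). In the wrist view the hole centre is at (319.6,205.9) and the tip at (319.1,212.6).

```bash
python3 - <<'E'
from h import *
P=([502.8,164.8,259.3],[180,0.02,163.06]);R=Ro.from_euler("xyz",P[1],degrees=True).as_matrix().T
for z in (122.6,123.6,124.6):
  for n,h,t in (("wrist",(319.6,205.9),(319.1,212.6)),("scene",(393.6,217.4),(394.9,208.6))):
    a=ray(n,h,100,P);b=ray(n,t,z,P);print(z,n,a,b,"tool shift",(R@(np.r_[a[:2],0]-np.r_[b[:2],0])).round(1))
E
```

```text
122.6 wrist [501.4 166.9 100. ] [502.  166.1 122.6] tool shift [ 0.8  0.6 -0. ]
122.6 scene [504.2 167.3 100. ] [501.4 168.6 122.6] tool shift [-3.1 -0.4  0. ]
123.6 wrist [501.4 166.9 100. ] [501.8 166.2 123.6] tool shift [ 0.6  0.6 -0. ]
123.6 scene [504.2 167.3 100. ] [502.7 168.1 123.6] tool shift [-1.7 -0.3  0. ]
124.6 wrist [501.4 166.9 100. ] [501.5 166.3 124.6] tool shift [ 0.3  0.5 -0. ]
124.6 scene [504.2 167.3 100. ] [504.1 167.5 124.6] tool shift [-0.2 -0.2  0. ]
```

```bash
python3 -m creep '[[[0,0,0],[0.2,0.3,4],24],[[0,0,0],[0.2,0.3,10],24],[[0,0,0],[0.2,0.3,16],24],[[0,0,0],[0.2,0.3,19],24],[[0,0,0],[0.2,0.3,20],24],[[0,0,0],[0.2,0.3,20],24],[[0,0,0],[0.2,0.3,20],24],[[0,0,0],[0.2,0.3,20],24]]'
python3 - <<'E'
from h import *
s=read_state();print(s["ee_pos"],s["eef_rot"],s["contact_force"])
f=lambda im,x,y,w,h,k:cv2.resize(im[y:y+h,x:x+w],None,fx=k,fy=k,interpolation=cv2.INTER_CUBIC)
a=get_image("scene");b=get_image("wrist")
cv2.imwrite("pics/c7.png",np.hstack([f(a,365,185,50,65,8),f(b,295,180,50,65,8)]))
E
```

```text
time: 11.02
ee_pos: [502.7, 165.1, 239.2]
eef_rot: [180.0, 0.0, 163.1]
contact_force: [0.4, -0.8, -0.6]
grip_width: 24.5
grip_force: 32.9
[502.66031638 165.12312437 239.23842716] [1.79985329e+02 2.56894587e-02 1.63052152e+02] [ 0.41942099 -0.81130491 -0.61296212]
```

View pics/c7.png

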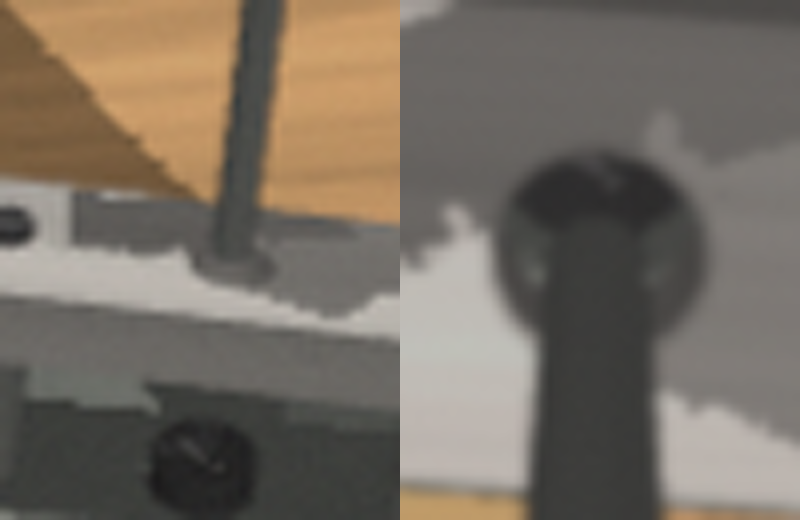

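The wrist crop shows the tip within about 0.6 mm of the hole centre after parallax, and the scene view agrees to about 1 mm. I'll lower it 63 mm slowly in two calls, watching the force.

```bash
python3 -m creep '[[[0,0,0],[0,0.1,3],24],[[0,0,0],[0,0.1,7],24],[[0,0,0],[0,0.1,11],24],[[0,0,0],[0,0.1,15],24],[[0,0,0],[0,0.1,19],24],[[0,0,0],[0,0.1,23],24],[[0,0,0],[0,0.1,27],24],[[0,0,0],[0,0.1,30],24],[[0,0,0],[0,0.1,30],24],[[0,0,0],[0,0.1,30],24]]'
python3 - <<'E'
from h import *
s=read_state();print(s["ee_pos"],s["eef_rot"],s["contact_force"])
f=lambda im,x,y,w,h,k:cv2.resize(im[y:y+h,x:x+w],None,fx=k,fy=k,interpolation=cv2.INTER_CUBIC)
a=get_image("scene");b=get_image("wrist")
cv2.imwrite("pics/c8.png",np.hstack([f(a,365,185,50,65,8),f(b,295,180,50,65,8)]))
E
```

```text
time: 11.95
ee_pos: [502.4, 165.1, 208.8]
eef_rot: [-180.0, -0.0, 163.1]
contact_force: [0.5, 0.3, -1.9]
grip_width: 24.6
grip_force: 32.9
[502.41613304 165.14636763 208.81526786] [-1.79982774e+02 -1.73612785e-02  1.63052159e+02] [ 0.47200202  0.27652469 -1.8821173 ]
```

View pics/c8.png

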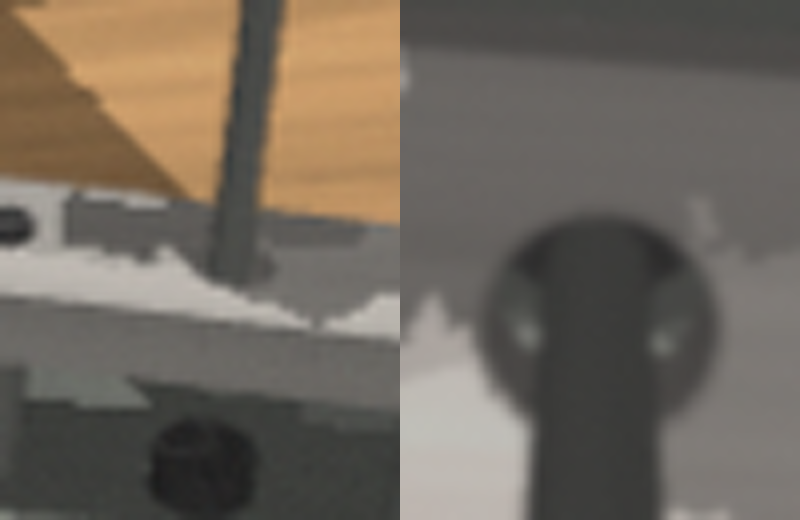

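The wrist crop shows equal gaps left and right (62 and 65 px), and in the scene crop the rod is centred in the hole at u≈231 against 232. The force is near zero, so I'll lower the rest.

```bash
python3 -m creep '[[[0,0,0],[0,0,3],24],[[0,0,0],[0,0,7],24],[[0,0,0],[0,0,11],24],[[0,0,0],[0,0,15],24],[[0,0,0],[0,0,19],24],[[0,0,0],[0,0,23],24],[[0,0,0],[0,0,27],24],[[0,0,0],[0,0,30],24],[[0,0,0],[0,0,32],24],[[0,0,0],[0,0,33],24],[[0,0,0],[0,0,33],24],[[0,0,0],[0,0,33],24],[[0,0,0],[0,0,33],24],[[0,0,0],[0,0,33],24]]'
python3 - <<'E'
from h import *
s=read_state();print(s["ee_pos"],s["eef_rot"],s["contact_force"],s["joint_velocities"].round(2))
f=lambda im,x,y,w,h,k:cv2.resize(im[y:y+h,x:x+w],None,fx=k,fy=k,interpolation=cv2.INTER_CUBIC)
a=get_image("scene");b=get_image("wrist")
cv2.imwrite("pics/c9.png",np.hstack([f(a,365,185,50,75,8),f(b,295,195,50,75,8)]))
for z in (30,40,100): print(z,proj("scene",[503.3,167,z]))
E
```

```text
time: 13.22
ee_pos: [502.6, 165.2, 176.2]
eef_rot: [180.0, 0.0, 163.1]
contact_force: [0.0, 0.4, -1.4]
grip_width: 25.0
grip_force: 32.9
[502.62339053 165.23970732 176.225943  ] [1.79986469e+02 2.21072445e-02 1.63057740e+02] [ 0.042943    0.38320461 -1.43679256] [ 0.05 -0.03 -0.03  0.01  0.1  -0.05  0.05]
30 [390.11144113 240.99509456]
40 [390.5633213 237.6936646]
100 [393.37518293 217.19234029]
```

View pics/c9.png

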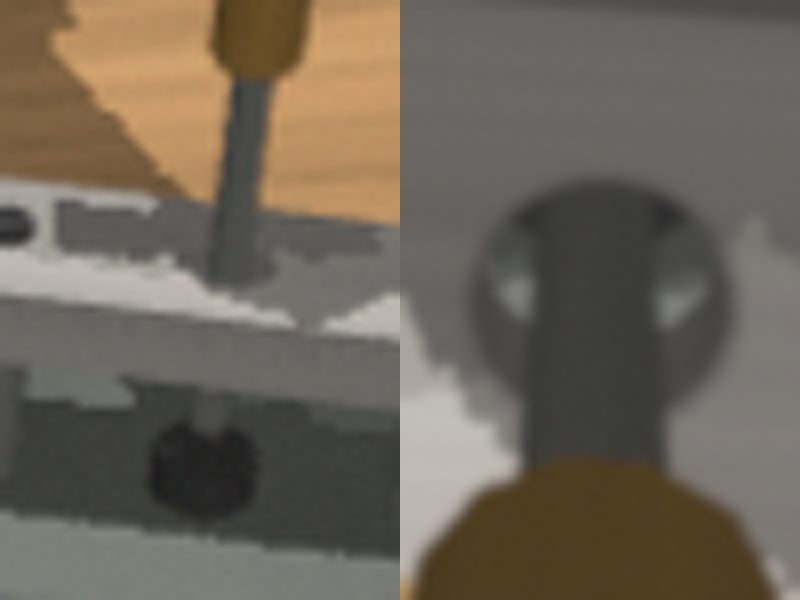

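The scene crop shows the tip below the bridge and above the die at about (390.8, 238), matching the (390.6, 237.7) predicted for z = 40 on the bore axis. The wrist gaps are equal, the force is about the rod's weight, and the arm is still.

```bash
python3 -c "from rig import hand_in; print(hand_in())"
```

```text
the job is handed in; nothing more can be done
None
```

The job is handed in: the rod is held upright and still, centred in the guide hole to within about 1 mm by the cameras, with its tip about 10 mm above the die, a 33 N grip and no sign of contact with the stand.

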